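Zero the bench slide on its gauge block and back it off one turn

TASK

Wind the handwheel of the blue bench slide clockwise until its jaw nips the aluminium gauge block firmly against the anvil, without crushing it. Then back the jaw off by exactly one full turn of the screw: the wheel has a lot of slack, so turn it counter-clockwise until the slack is taken up and count the one turn only from where the screw starts to move. Let go of the wheel, leave the gauge block standing against the anvil, and do not disturb the other things on the bench.

Things in the scene. Friction and masses are not known exactly. Their poses are not given: they have to be found in the camera images.
- slide_base: Fixed blue-and-steel bench slide, 110 x 370 mm. Origin on the table right under the vertical axis of the handwheel; z up; +y runs along the bed from wheel to anvil. Under the wheel a blue gearbox, 90 x 90 mm, 80 mm high. Steel bed 60 mm wide, top 30 mm above the table.
- anvil_face (a point): Middle of the face of the blue fixed anvil at the far end of the bed: 270 mm along the slide's y from the wheel's axis, 50 mm above the table; the face is square to y; anvil top 80 mm above the table.
- carriage: Grey carriage with steel jaw, 88 mm wide, 50 mm long, top 73 mm above the table, between gearbox and anvil. Origin: in the plane of the jaw face that looks to the anvil, at table height; axes as the slide's. Only the screw drives it: clockwise (from above) towards the anvil, counter-clockwise away, 16 mm for each turn of the screw.
- wheel_hub (a point): Top centre of the handwheel's hub, on its axis, 123 mm above the table. Dark steel wheel, 124 mm across, rim top 112 mm above the table. Worn keys: between driving the screw one way and the other the wheel has free play of a good part of a turn (amount unknown, it starts anywhere in it). It can be turned without limit for this job and stays where it is left.
- crank_knob (a point): Middle of the upright red knob on the wheel rim: 22 mm in diameter, from 115 to 161 mm above the table, this point 141 mm; 52 mm from the wheel axis. It spins freely, so hold it from above and lead it round without turning the hand. Force to lead it: about 1 N in the free play, 7 N while the screw moves, more once the block is nipped (each further 1 N there squeezes the block 20 N harder).
- gauge_block: Loose aluminium block 40 x 50 x 40 mm (50 mm along the slide's y), about 0.2 kg, on the bed between jaw and anvil, with a few mm of room on both sides; origin at the centre of its underside, 30 mm above the table. It yields under a squeeze by up to about a millimetre; a firm nip is 50 N or more (aim near 120), over 300 N would crush it.
- steel_block: Bystander: steel block 60 x 90 x 45 mm, origin at the centre of its underside.
- spray: Bystander: blue bottle, 70 mm in diameter, 160 mm tall, origin at the centre of its underside.
- driver: Bystander: screwdriver lying on the table, origin under its middle.
- spanner: Bystander: open spanner lying on the table, origin under its middle.
- tub: Bystander: white plastic tub, 90 mm in diameter, 70 mm tall, origin at the centre of its underside.
- spare_gauge: Bystander: spare brass gauge block 40 x 50 x 25 mm, origin at the centre of its underside.
Things that resemble listed ones, but are neither listed nor needed, are in the scene too. There is more than one size of the gauge_block; the job needs the largest.

How it is judged:
On the way:
1. the jaw nips the gauge block against the anvil with at least 50 N (contact force between gauge_block and carriage above 50 N), for 0.2 s.
At the end, for the whole second after the job is handed in: After the nip, the jaw stands one turn of the screw (16 mm, within 1.8 mm) back from where it nipped the gauge block; the block stands upright on the bed within 3 mm of the anvil, at rest; the wheel is released (y of carriage in the frame of slide_base between 0.2022 and 0.2058 m and y of gauge_block in the frame of slide_base above 0.242 m and z of gauge_block in the frame of slide_base between 0.028 and 0.033 m and angle between gauge_block's own z axis and vertical below 0.05 rad and linear speed of gauge_block below 0.01 m/s); the robot touches nothing.
It fails at once if the gauge block is squeezed with more than 300 N (contact force between gauge_block and carriage above 300 N).
It fails at once if the gauge block is tipped (angle between gauge_block's own z axis and vertical above 0.15 rad).
It fails at once if a bystander is shifted by more than 20 mm (distance of any of steel_block, spray, driver, spanner, tub, spare_gauge from where it was at the start of the episode above 0.02 m).
It also fails if it takes over 72 s, if anything falls off the work surface, if the arm or the gripper's body presses on something with over 40 N, if the wrist force passes 120 N, or if a joint passes its speed limit or range.

ROBOT

A 6-joint arm with a two-finger parallel gripper is mounted at the origin on the work surface. World frame = base frame: x ahead of the robot, y to its left, z up, the work surface at z = 0. Lengths are in m, angles in rad, forces in N, time in s.
With the tool pointing down it reaches from about 0.35 to 0.775 m from the base axis. Payload 5.5 kg.
Tool frame: the origin (TCP) lies midway between the tips of the shut fingers; the grasp point (between the pads) lies 19 mm behind it; z points along the fingers, x is the direction in which the jaws open and shut, and the axes are right-handed (so a half turn about z gives the same grasp; the last joint's range is limited). The gripper opens to 85 mm and grips with 20 to 120 N. Pads are 22 mm wide; open, the fingers measure 114 mm over their backs; the gripper's body (76 mm by 85 mm) begins 54 mm behind the grasp point. The pads swing forward as they close: fully open they stand 13 mm farther back than shut.
Start: joints at [-1.331, 0.313, 0.046, 1.304, 0, 1.431], TCP at [0.213, -0.534, 0.231] pointing down, gripper open.
Joint ranges: [-2.76, 2.76], [-0.86, 1.69], [-1.03, 1.26], [-2.2, 2.34], [-1.47, 1.5], [-3.14, 3.14]. Speed limits (rad/s): [2.57, 2.57, 3.14, 3.14, 3.14, 3.14].

INTERFACE

Orientations are given as a unit quaternion [w, x, y, z].
In Python, from workcell import env gives the robot as it stands. The module is installed in compiled form; this text tells all that it offers.
- The arm moves only by the tool apply_moves, never from a script. Its argument "moves" is a list of rows, each a list of 3 entries, a list of its own where there are three numbers: the shift along the tool's x, y, z in cm, then the turn about the tool's z in degrees, then the opening, from 0 (shut) to 1 (fully open). In form: [[[x, y, z], yaw, gripper], ...]. A call has exactly 10 rows; each row is the pose to reach, as a shift and turn from the pose commanded when the call began, along the tool's axes at that moment; what a row does not reach only later rows make up. A row lasts 1/8 s, in which the tool goes at most 62.5 mm and 10.7 degrees, less where a joint would pass 70% of its speed; a pose out of reach is approached as far as the arm can. A call with a gripper value outside its range is refused whole. The fingers move at their own pace and stop on an object; "squeeze" is the grip in N (left out, the last holds). Time passes only in rows, so rows that repeat a pose let the fingers close, or fill a call up. It gives the time, the measured TCP pose, the force and the opening at its end, in the units of the state.
- env.get_state(): the state, without advancing time (a new reading comes with each control period).
- env.read_camera(name): name is "scene" or "top" or "wrist"; returns a dict with "pixels" (384x512x3 uint8, red, green, blue), "fov_y" (degrees; the focal length in pixels is half the picture's height over the tangent of half this angle, whatever the lens; pixels are square), "cx", "cy" (the principal point, pixels), "world_from_camera" (4x4, takes a point from camera to world coordinates); the wrist camera has in their place "hand_eye" (4x4, takes a point from camera to tool coordinates, whose origin is the TCP and whose axes are the tool frame's). Camera axes: x right, y down, z forward; pixel columns grow to the right and rows downward; lengths in m; the calibration is good to about 2 mm. A picture is of the moment at which its call begins: read the wrist's pose just before it. There is no depth.
- env.hand_in(): hands the job in, once; it reports no verdict.
The state is a dict: "clock": time; "joint_pos": joint angles; "qvel": joint speeds; "tau": joint torques, N m; "tcp_pos": TCP position; "orientation": TCP orientation; "wrist_force": force on the tool from outside, world axes, zero at the start; "ft_torque": the same for the moment, N m; "finger_gap": finger opening in m.
Only numpy, scipy, OpenCV 4.12 (cv2) and the standard library are available. Lean on these libraries where they do the work, as an engineer would, in place of code of your own. Each camera call takes 0.05 s, during which the arm holds its last target.

## Working session

There is one attempt and no reset: what is moved stays moved. The work goes in short steps, Python scripts to look and compute and a tool call to move; the robot and the scene stay as the last step left them, time stands still between calls to the robot, and variables do not carry over. Pictures are saved under pics/ and viewed, and the job is handed in when it is done.

Besides the shell and the picture viewer there is one more tool, called after "Call:" as name(argument=value, ...), one argument or row to a line, values as JSON. apply_moves: Moves the arm, as the interface text tells. Its arguments: {"type":"object","properties":{"moves":{"type":"array","items":{"type":"array"}},"squeeze":{"type":"number"}},"required":["moves"]}

```bash
mkdir -p pics
python3 - <<'E'
from workcell import env
import cv2,json,numpy as np
s=env.get_state(); print(s)
for n in ("scene","top"):
    c=env.read_camera(n); p=c.pop("pixels"); cv2.imwrite(f"pics/{n}0.png",p[:,:,::-1]); np.save(f"pics/{n}0.npy",p)
    print(n,c); json.dump({k:np.array(v).tolist() for k,v in c.items()},open(f"{n}.json","w"))
E
```

```text
{'clock': 0.0, 'joint_pos': array([-1.33061338e+00,  3.14037580e-01,  4.49840679e-02,  1.30360046e+00,
       -6.79002397e-06,  1.43118985e+00]), 'qvel': array([-0.00034734,  0.00170003, -0.00182598, -0.00057515, -0.00057856,
       -0.00021824]), 'tau': array([ 2.32567854e-04, -4.80628252e+01,  2.98531741e+01,  1.94617471e-02,
       -1.08842273e-04,  5.41308651e-06]), 'tcp_pos': array([ 0.21303021, -0.53353342,  0.2303898 ]), 'orientation': array([-6.20413195e-04,  8.27865848e-01, -5.60925374e-01, -6.91236766e-04]), 'wrist_force': array([-0.78854034, -0.11468793, -0.41250326]), 'ft_torque': array([-0.02568594, -0.03621525,  0.02304236]), 'finger_gap': 0.08538770758962351}
scene {'fov_y': 54.492175933608756, 'cx': 256.6957138640913, 'cy': 191.5573929731819, 'world_from_camera': array([[-0.82505382,  0.32933635, -0.45915548,  1.1263715 ],
       [ 0.56505295,  0.48254522, -0.66922737,  0.74893396],
       [ 0.00116238, -0.81159576, -0.58421825,  0.79692984],
       [ 0.        ,  0.        ,  0.        ,  1.        ]])}
top {'fov_y': 56.92281413147278, 'cx': 254.64521605353283, 'cy': 192.04829314585245, 'world_from_camera': array([[-0.0445748 , -0.97648201,  0.21094068,  0.29171793],
       [-0.99898418,  0.04496611, -0.00294357, -0.02330536],
       [-0.00661083, -0.21085761, -0.97749443,  1.38207339],
       [ 0.        ,  0.        ,  0.        ,  1.        ]])}
```

View pics/scene0.png

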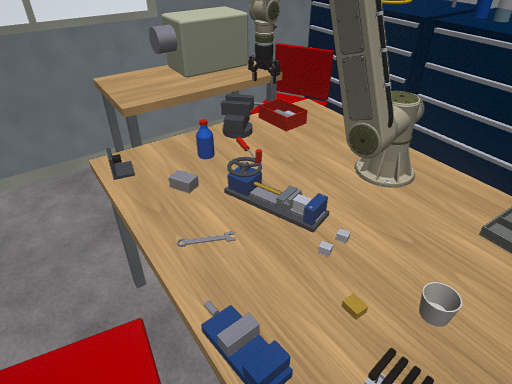

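View pics/top0.png

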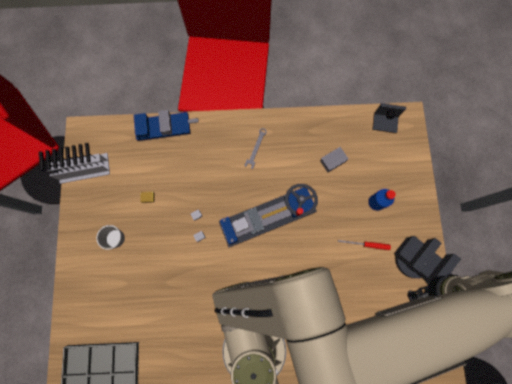

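The scene view shows the blue slide at about (275,192) with its wheel at (243,168) and red knob at (258,156). In the top view the slide spans (230,232) to (315,190), with the wheel at (301,198) and the knob at about (300,211). There are two candidates for the slide:
- **Top (270,215):** this has a handwheel with a red knob and a carriage, so it fits the description.
- **Top (162,124):** this is a plain vise with no wheel, so it does not fit.

I'll confirm with one enlarged crop.

Run:
```python
import cv2,numpy as np
a=cv2.imread("pics/top0.png")[170:260,185:335]; b=cv2.imread("pics/scene0.png")[140:260,210:360]
a=cv2.resize(a,None,fx=5,fy=5,interpolation=cv2.INTER_CUBIC)
cv2.imwrite("pics/crop_top.png",a)
cv2.imwrite("pics/crop_scene.png",cv2.resize(b,None,fx=4.5,fy=4.5,interpolation=cv2.INTER_CUBIC))
```

```text
(no output)
```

View pics/crop_top.png

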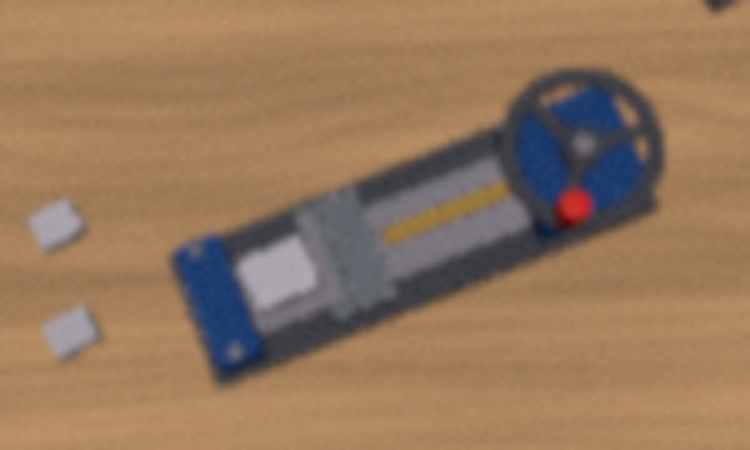

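View pics/crop_scene.png

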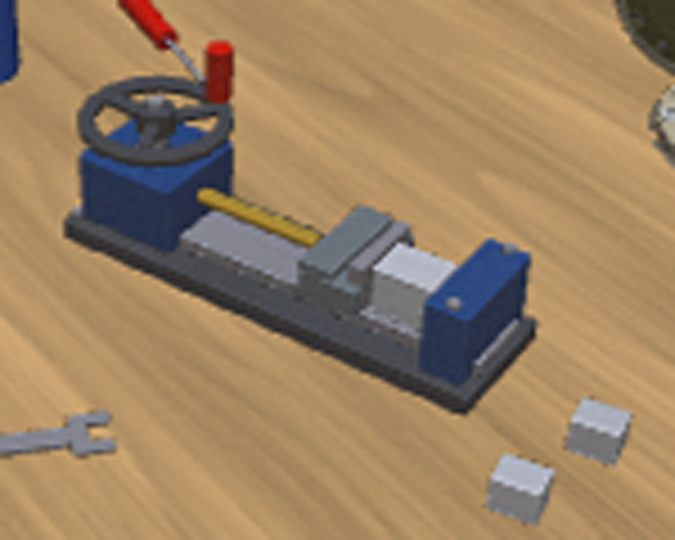

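The crop confirms it: hub at crop (583,145), knob top at (576,207), anvil bolts at (195,250) and (235,352), and the gauge block between jaw and anvil at (278,272). The two small loose cubes on the left are smaller lookalikes of the gauge block, so I leave them alone.

```bash
cat > h.py <<'E'
import numpy as np,json,cv2
def cam(n): return json.load(open(f"{n}.json"))
def ray(c,u,v,T=None):
    f=192/np.tan(np.radians(c["fov_y"]/2)); T=np.array(c["world_from_camera"]) if T is None else T
    d=T[:3,:3]@np.array([(u-c["cx"])/f,(v-c["cy"])/f,1]); return T[:3,3],d/np.linalg.norm(d)
def onz(c,u,v,z,T=None):
    o,d=ray(c,u,v,T); return o+d*(z-o[2])/d[2]
def two(a,b):
    (o1,d1),(o2,d2)=a,b
    s=np.linalg.lstsq(np.c_[d1,-d2],o2-o1,rcond=None)[0]; p,q=o1+s[0]*d1,o2+s[1]*d2
    return (p+q)/2,np.linalg.norm(p-q)
E
python3 - <<'E'
from h import *
np.set_printoptions(precision=4,suppress=True)
t,s=cam("top"),cam("scene")
c2=lambda x,y:(185+(x+.5)/5-.5,170+(y+.5)/5-.5)
s2=lambda x,y:(210+(x+.5)/4.5-.5,140+(y+.5)/4.5-.5)
hub=onz(t,*c2(583,145),.123); print("hub top",hub, "2view",two(ray(t,*c2(583,145)),ray(s,*s2(155,103))))
# red masks
P=np.load("pics/top0.npy").astype(int); S=np.load("pics/scene0.npy").astype(int)
for n,I,(x0,x1,y0,y1) in (("t",P,(290,312,200,225)),("s",S,(253,264,146,166))):
    w=I[y0:y1,x0:x1]; m=(w[...,0]>130)&(w[...,1]<70)
    ys,xs=np.nonzero(m); print(n,m.sum(),xs.mean()+x0,ys.mean()+y0,xs.min()+x0,xs.max()+x0,ys.min()+y0,ys.max()+y0)
k=onz(t,*c2(576,205),.161); print("knob top",k,np.linalg.norm((k-hub)[:2]))
print("knob top 2view",two(ray(t,*c2(576,205)),ray(s,*s2(219,46))))
b1,b2=onz(t,*c2(195,250),.08),onz(t,*c2(235,352),.08); print("bolts",b1,b2,"dist hub",np.linalg.norm(((b1+b2)/2-hub)[:2]))
y=((b1+b2)/2-hub)[:2]; print("ydir deg",np.degrees(np.arctan2(y[1],y[0])), "perp", np.degrees(np.arctan2(*(b2-b1)[:2][::-1])))
E
```

```text
hub top [ 0.5314 -0.1943  0.123 ] 2view (array([ 0.5322, -0.1949,  0.1195]), np.float64(0.00032706767090846014))
t 32 299.5 210.5 297 302 208 213
s 13 258.3076923076923 150.30769230769232 256 261 149 151
knob top [ 0.4819 -0.1812  0.161 ] 0.05122653860576816
knob top 2view (array([ 0.4819, -0.1812,  0.1603]), np.float64(0.00022716656166544741))
bolts [0.4738 0.0922 0.08  ] [0.3974 0.0649 0.08  ] dist hub 0.289226575253692
ydir deg 109.3513224662101 perp -160.3421115074329
```

Run:
```python
from h import *
np.set_printoptions(precision=3,suppress=True)
t,s=cam("top"),cam("scene")
for uv in ((398,262),(425,275),(412,242),(455,262),(440,250)): print("black",uv,onz(t,*uv,.0),onz(t,*uv,.12))
for uv in ((225,130),(238,137),(250,133)): print("black base scene",onz(s,*uv,0))
for uv in ((225,97),(250,96)): print("black top scene",[onz(s,*uv,z) for z in (.1,.15,.2)])
print("spray",onz(t,378,201,.1))
a=cv2.imread("pics/top0.png")[220:310,370:512]
cv2.imwrite("pics/cropb.png",cv2.resize(a,None,fx=5,fy=5))
```

```text
black (398, 262) [ 0.292 -0.562  0.   ] [ 0.292 -0.515  0.12 ]
black (425, 275) [ 0.239 -0.658  0.   ] [ 0.244 -0.603  0.12 ]
black (412, 242) [ 0.365 -0.626  0.   ] [ 0.358 -0.574  0.12 ]
black (455, 262) [ 0.282 -0.779 -0.   ] [ 0.283 -0.713  0.12 ]
black (440, 250) [ 0.33  -0.729  0.   ] [ 0.326 -0.668  0.12 ]
black base scene [ 0.342 -0.661  0.   ]
black base scene [ 0.329 -0.566  0.   ]
black base scene [ 0.261 -0.569  0.   ]
black top scene [array([ 0.256, -0.797,  0.1  ]), array([ 0.319, -0.686,  0.15 ]), array([ 0.381, -0.575,  0.2  ])]
black top scene [array([ 0.147, -0.739,  0.1  ]), array([ 0.217, -0.632,  0.15 ]), array([ 0.287, -0.525,  0.2  ])]
spray [ 0.514 -0.478  0.1  ]
```

View pics/cropb.png

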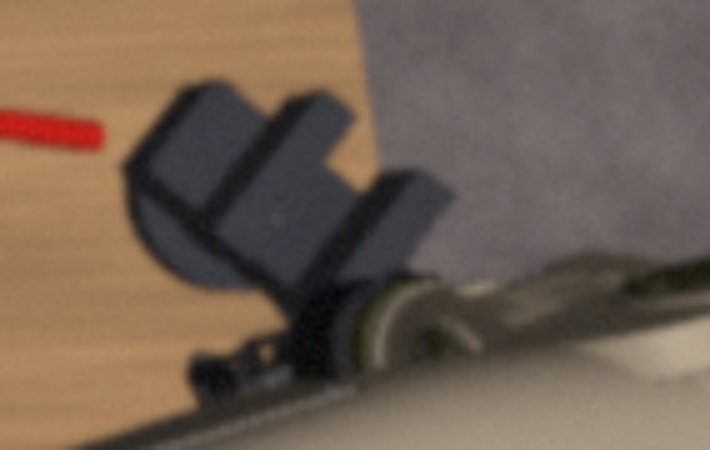

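The black object beside the start pose is a bench vise near (0.31,-0.60) and about 0.16–0.2 m high. I'll lift first, then travel to above the knob at (0.482,-0.181). The shift in tool axes is (-22.75,-38.0) cm.

Call:
apply_moves(
  moves=[
    [[0,0,-5],0,1],
    [[-3,-3,-7],0,1],
    [[-6,-7,-7],0,1],
    [[-9,-12,-7],0,1],
    [[-12,-18,-7],0,1],
    [[-15.5,-24,-6],0,1],
    [[-19,-30,-5],0,1],
    [[-21.5,-35,-3],0,1],
    [[-22.75,-38,-1],0,1],
    [[-22.75,-38,0],0,1],
  ],
  squeeze=60,
)

```text
clock: 1.35
tcp_pos: [0.4825, -0.1789, 0.2293]
orientation: [-0.0, 0.829, -0.559, -0.001]
wrist_force: [-0.1, -0.1, -0.2]
finger_gap: 0.0852
```

Run:
```python
from workcell import env
from h import *
from scipy.spatial.transform import Rotation as R
np.set_printoptions(precision=4,suppress=True)
s=env.get_state(); c=env.read_camera("wrist"); p=c["pixels"]; cv2.imwrite("pics/w1.png",p[:,:,::-1])
q=s["orientation"]; T=np.eye(4); T[:3,:3]=R.from_quat([*q[1:],q[0]]).as_matrix(); T[:3,3]=s["tcp_pos"]
T=T@np.array(c["hand_eye"]); print(s["tcp_pos"],T, s["joint_pos"])
I=p.astype(int); m=((I[...,0]>110)&(I[...,1]<70)&(I[...,2]<70)).astype(np.uint8)
n,l,st,ce=cv2.connectedComponentsWithStats(m)
for i in range(1,n):
    if st[i,4]>60: print(st[i],ce[i],onz(c,*ce[i],.161,T))
json.dump({k:np.array(v).tolist() for k,v in c.items() if k!="pixels"}|{"T":T.tolist()},open("w1.json","w"))
```

```text
[ 0.4825 -0.1789  0.2293] [[ 0.3759 -0.8769 -0.2998  0.5586]
 [-0.9267 -0.3564 -0.1194 -0.1494]
 [-0.0021  0.3227 -0.9465  0.3721]
 [ 0.      0.      0.      1.    ]] [-0.5112  0.1991 -0.1097  1.2648  0.0003  2.2452]
[247 195  24  22  81] [260.5309 202.4938] [ 0.4864 -0.1829  0.161 ]
```

View pics/w1.png

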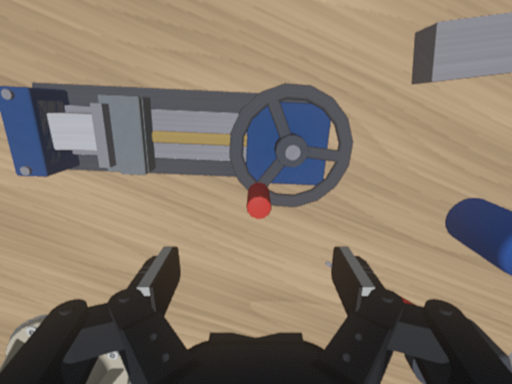

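The wrist view shows the knob's top disc at about (259,207), the hub at (292,152), the wheel rim around it, and the anvil bolts at (6,94) and (25,171).

Run:
```python
from h import *
np.set_printoptions(precision=4,suppress=True)
c=cam("w1"); T=np.array(c["T"])
k=onz(c,259,207,.161,T); h=onz(c,292,152.5,.123,T); print(k,h,np.linalg.norm((k-h)[:2]), np.degrees(np.arctan2(*(k-h)[:2][::-1])))
a,b=onz(c,6,94,.08,T),onz(c,25,171,.08,T);print(a,b,np.linalg.norm(((a+b)/2-h)[:2]))
# rim
im=cv2.imread("pics/w1.png")
o,d=onz(c,292,84,.112,T),onz(c,292,208,.112,T);print("rim",o,d,(o+d)/2,np.linalg.norm(o-d))
o,d=onz(c,230,147,.112,T),onz(c,353,147,.112,T);print("rim",o,d,(o+d)/2,np.linalg.norm(o-d))
```

```text
[ 0.4821 -0.1832  0.161 ] [ 0.5309 -0.1971  0.123 ] 0.050662258526564155 164.07140484401404
[0.4703 0.0925 0.08  ] [0.3937 0.0649 0.08  ] 0.29302813951178885
rim [ 0.5862 -0.1733  0.112 ] [ 0.4764 -0.2236  0.112 ] [ 0.5313 -0.1985  0.112 ] 0.12075927367231626
rim [ 0.5118 -0.1411  0.112 ] [ 0.5568 -0.252   0.112 ] [ 0.5343 -0.1965  0.112 ] 0.11968101515324944
```

Two views and the given radius (52 mm) agree within 2 mm. I take the hub at (0.5315,-0.1955) and the knob at (0.482,-0.182). Next I descend to TCP z = 0.124 and close on the knob.

Call:
apply_moves(
  moves=[
    [[0.27,0.16,2],0,1],
    [[0.27,0.16,4.5],0,1],
    [[0.27,0.16,7],0,1],
    [[0.27,0.16,9.5],0,1],
    [[0.27,0.16,10.5],0,1],
    [[0.27,0.16,10.5],0,0.6],
    [[0.27,0.16,10.5],0,0.2],
    [[0.27,0.16,10.5],0,0],
    [[0.27,0.16,10.5],0,0],
    [[0.27,0.16,10.5],0,0],
  ],
  squeeze=60,
)

```text
clock: 2.65
tcp_pos: [0.4815, -0.1852, 0.127]
orientation: [0.0, 0.828, -0.561, 0.001]
wrist_force: [-1.9, -0.1, 4.2]
finger_gap: 0.0208
```

The gripper holds the knob (gap 20.8 mm on a 22 mm knob). I'll write a small arc calculator for the clockwise leads.

```bash
cat > arc.py <<'E'
# usage: arc.py th0 th1 nmove yawdeg [r] : rows of shift in tool axes (cm)
import sys,numpy as np
th0,th1=float(sys.argv[1]),float(sys.argv[2]); n=int(sys.argv[3]); yaw=np.radians(float(sys.argv[4])); r=float(sys.argv[5]) if len(sys.argv)>5 else 5.2
x=np.array([np.cos(yaw),np.sin(yaw)]); y=np.array([np.sin(yaw),-np.cos(yaw)])
p=lambda t:r*np.array([np.cos(np.radians(t)),np.sin(np.radians(t))])
print(", ".join("[[%.2f, %.2f, 0], 0, 0]"%((p(t)-p(th0))@x,(p(t)-p(th0))@y) for t in [th0+(th1-th0)*min(i,n)/n for i in range(1,11)]))
E
cat > fs.py <<'E'
# force in tangential (positive = opposes clockwise) / radial at knob angle
from workcell import env; import numpy as np,sys
s=env.get_state(); p=s["tcp_pos"]; C=np.array([.5315,-.1955]); d=p[:2]-C
th=np.arctan2(d[1],d[0]); f=s["wrist_force"]; er=np.array([np.cos(th),np.sin(th)]); et=np.array([-np.sin(th),np.cos(th)])
q=s["orientation"]
print("t",round(s["clock"],2),"tcp",p.round(4),"th %.1f r %.4f"%(np.degrees(th)%360,np.hypot(*d)),"Ft(ccw+) %.1f Fr(out+) %.1f Fz %.1f"%(f[:2]@et,f[:2]@er,f[2]),"yaw %.1f"%np.degrees(2*np.arctan2(q[2],q[1])),"j",s["joint_pos"].round(2))
E
python3 fs.py; python3 arc.py 168.4 108.4 9 -68.2
```

```text
t 2.65 tcp [ 0.4815 -0.1852  0.127 ] th 168.3 r 0.0511 Ft(ccw+) 0.5 Fr(out+) 1.9 Fz 4.2 yaw -68.2 j [-0.52  0.26 -0.3   1.02 -0.    2.24]
[[-0.48, -0.36, 0], 0, 0], [[-0.92, -0.78, 0], 0, 0], [[-1.31, -1.24, 0], 0, 0], [[-1.64, -1.75, 0], 0, 0], [[-1.91, -2.29, 0], 0, 0], [[-2.12, -2.86, 0], 0, 0], [[-2.26, -3.44, 0], 0, 0], [[-2.33, -4.04, 0], 0, 0], [[-2.33, -4.65, 0], 0, 0], [[-2.33, -4.65, 0], 0, 0]
```

Call:
apply_moves(
  moves=[
    [[-0.48,-0.36,0],0,0],
    [[-0.92,-0.78,0],0,0],
    [[-1.31,-1.24,0],0,0],
    [[-1.64,-1.75,0],0,0],
    [[-1.91,-2.29,0],0,0],
    [[-2.12,-2.86,0],0,0],
    [[-2.26,-3.44,0],0,0],
    [[-2.33,-4.04,0],0,0],
    [[-2.33,-4.65,0],0,0],
    [[-2.33,-4.65,0],0,0],
  ],
)

```text
clock: 3.9
tcp_pos: [0.5151, -0.1464, 0.1268]
orientation: [0.001, 0.828, -0.561, -0.0]
wrist_force: [-5.3, -0.7, 7.4]
finger_gap: 0.0203
```

```bash
python3 fs.py; python3 arc.py 108.4 48.4 9 -68.2
```

```text
t 3.9 tcp [ 0.5151 -0.1464  0.1268] th 108.5 r 0.0518 Ft(ccw+) 5.2 Fr(out+) 1.0 Fz 7.4 yaw -68.2 j [-0.43  0.29 -0.24  1.03 -0.    2.34]
[[0.07, -0.60, 0], 0, 0], [[0.21, -1.19, 0], 0, 0], [[0.42, -1.76, 0], 0, 0], [[0.69, -2.30, 0], 0, 0], [[1.02, -2.80, 0], 0, 0], [[1.41, -3.26, 0], 0, 0], [[1.85, -3.68, 0], 0, 0], [[2.34, -4.04, 0], 0, 0], [[2.86, -4.34, 0], 0, 0], [[2.86, -4.34, 0], 0, 0]
```

```bash
cat > look.py <<'E'
from workcell import env
import cv2,sys
s=env.read_camera("scene")["pixels"][170:240,260:345,::-1]; t=env.read_camera("top")["pixels"][195:260,205:300,::-1]
a=cv2.resize(s,None,fx=8,fy=8,interpolation=cv2.INTER_CUBIC); cv2.imwrite(f"pics/ls{sys.argv[1]}.png",a)
cv2.imwrite(f"pics/lt{sys.argv[1]}.png",cv2.resize(t,None,fx=8,fy=8,interpolation=cv2.INTER_CUBIC))
E
python3 look.py 1
python3 - <<'E'
import cv2
s=cv2.imread("pics/scene0.png")[170:240,260:345]; cv2.imwrite("pics/ls0.png",cv2.resize(s,None,fx=8,fy=8,interpolation=cv2.INTER_CUBIC))
E
```

```text
(no output)
```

View pics/ls0.png

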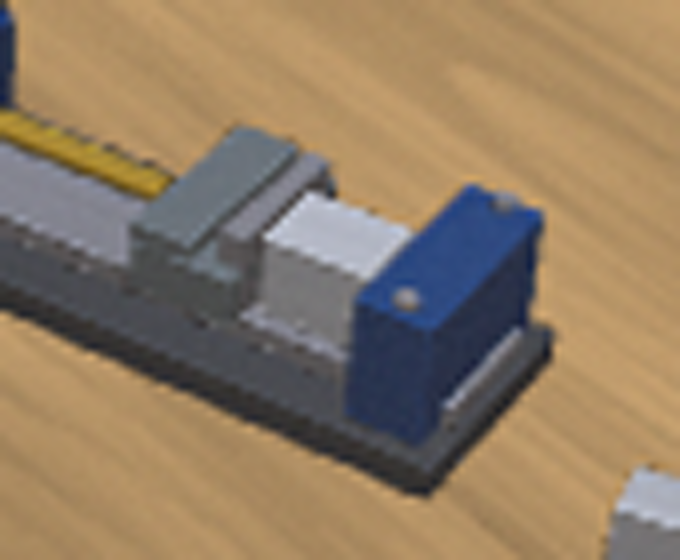

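View pics/ls1.png

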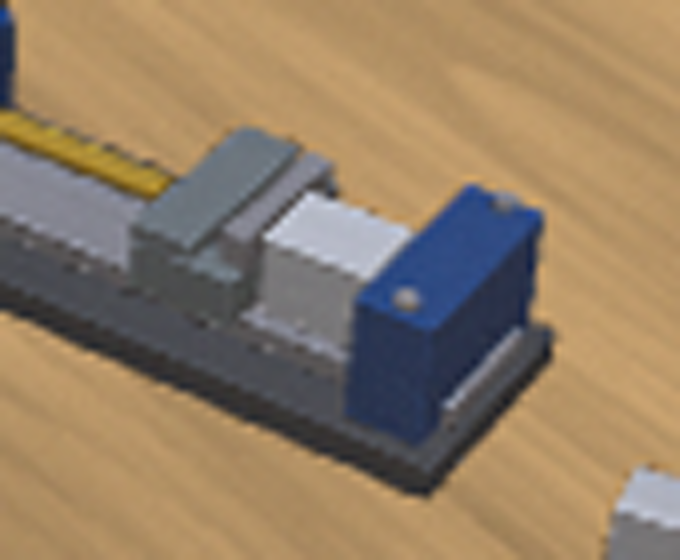

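View pics/lt1.png

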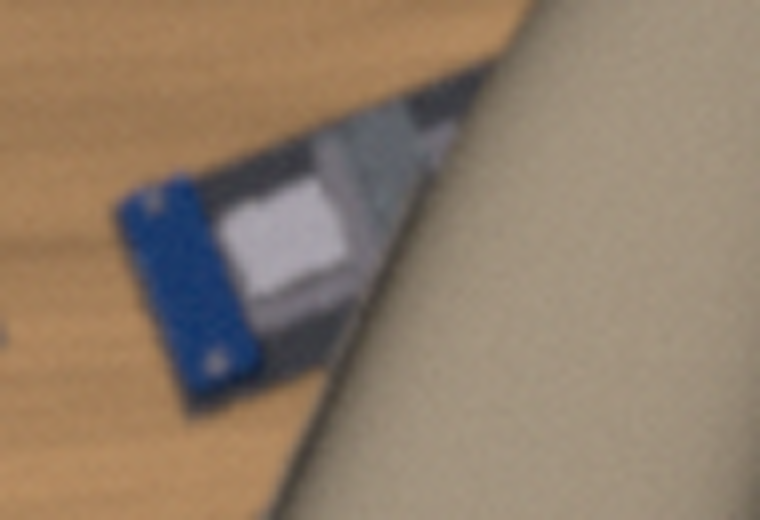

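Scene crop before and after: the carriage (about (230,190)) has moved little or not at all, so most of the 60° was slack or only just driving. The block at (335,240) sits close to the jaw. I'll measure the gaps along the slide's y.

Run:
```python
from h import *
s=cam("scene");C=np.array([.5315,-.1955]);a=np.radians(109.4);ey=np.array([np.cos(a),np.sin(a)])
f=lambda x,y,z:((onz(s,260+(x+.5)/8-.5,170+(y+.5)/8-.5,z)[:2]-C)@ey).round(4)
print("jaw front top edge",f(327,165,.07),f(327,165,.073),f(250,235,.07))
print("block near edge(-y)",f(310,192,.07),f(263,238,.07),"far",f(412,232,.07),f(360,280,.07))
print("carriage top back edge",f(237,127,.073),f(133,223,.073))
print("bolts(mid anvil)",f(407,298,.08),f(506,202,.08))
print("anvil front top edge",f(470,187,.08),f(357,297,.08))
```

```text
jaw front top edge 0.2112 0.2132 0.2111
block near edge(-y) 0.2154 0.2165 far 0.2632 0.2623
carriage top back edge 0.1681 0.1705
bolts(mid anvil) 0.2887 0.2898
anvil front top edge 0.273 0.2727
```

The jaw has about 10 mm to go, roughly 220° of screw. Continuing.

Call:
apply_moves(
  moves=[
    [[0.07,-0.6,0],0,0],
    [[0.21,-1.19,0],0,0],
    [[0.42,-1.76,0],0,0],
    [[0.69,-2.3,0],0,0],
    [[1.02,-2.8,0],0,0],
    [[1.41,-3.26,0],0,0],
    [[1.85,-3.68,0],0,0],
    [[2.34,-4.04,0],0,0],
    [[2.86,-4.34,0],0,0],
    [[2.86,-4.34,0],0,0],
  ],
)

```text
clock: 5.25
tcp_pos: [0.5661, -0.1554, 0.1268]
orientation: [-0.0, 0.828, -0.561, -0.001]
wrist_force: [-2.8, 3.1, 7.7]
finger_gap: 0.0204
```

```bash
python3 fs.py; python3 look.py 2;  python3 arc.py 48.4 -11.6 9 -68.2
```

```text
t 5.25 tcp [ 0.5661 -0.1554  0.1268] th 49.2 r 0.0530 Ft(ccw+) 4.1 Fr(out+) 0.5 Fz 7.7 yaw -68.2 j [-0.41  0.39 -0.11  1.08  0.    2.36]
[[0.56, -0.24, 0], 0, 0], [[1.14, -0.41, 0], 0, 0], [[1.73, -0.52, 0], 0, 0], [[2.33, -0.55, 0], 0, 0], [[2.94, -0.51, 0], 0, 0], [[3.53, -0.41, 0], 0, 0], [[4.11, -0.23, 0], 0, 0], [[4.67, 0.01, 0], 0, 0], [[5.19, 0.31, 0], 0, 0], [[5.19, 0.31, 0], 0, 0]
```

View pics/ls2.png

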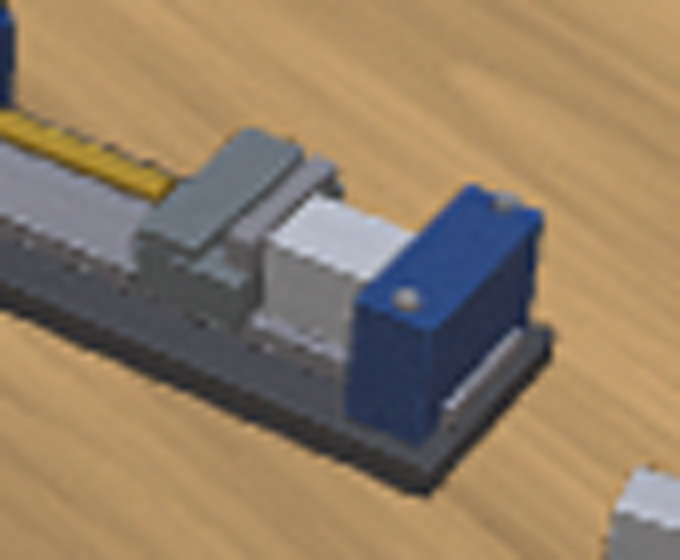

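The carriage front edge advanced from about (327,165) to (337,170), some 2–3 mm, so the screw is driving. I'll go another 60°.

Call:
apply_moves(
  moves=[
    [[0.56,-0.24,0],0,0],
    [[1.14,-0.41,0],0,0],
    [[1.73,-0.52,0],0,0],
    [[2.33,-0.55,0],0,0],
    [[2.94,-0.51,0],0,0],
    [[3.53,-0.41,0],0,0],
    [[4.11,-0.23,0],0,0],
    [[4.67,0.01,0],0,0],
    [[5.19,0.31,0],0,0],
    [[5.19,0.31,0],0,0],
  ],
)

```text
clock: 6.6
tcp_pos: [0.5841, -0.2045, 0.1271]
orientation: [-0.002, 0.828, -0.56, 0.0]
wrist_force: [1.1, 4.4, 5.2]
finger_gap: 0.0209
```

```bash
python3 fs.py; python3 look.py 3;  python3 arc.py -11.6 -41.6 9 -68.2
```

```text
t 6.6 tcp [ 0.5841 -0.2045  0.1271] th 350.3 r 0.0533 Ft(ccw+) 4.5 Fr(out+) 0.3 Fz 5.2 yaw -68.2 j [-0.47  0.44 -0.02  1.1   0.    2.29]
[[0.25, 0.17, 0], 0, 0], [[0.48, 0.36, 0], 0, 0], [[0.71, 0.56, 0], 0, 0], [[0.92, 0.78, 0], 0, 0], [[1.12, 1.00, 0], 0, 0], [[1.31, 1.24, 0], 0, 0], [[1.49, 1.49, 0], 0, 0], [[1.64, 1.75, 0], 0, 0], [[1.79, 2.01, 0], 0, 0], [[1.79, 2.01, 0], 0, 0]
```

View pics/ls3.png

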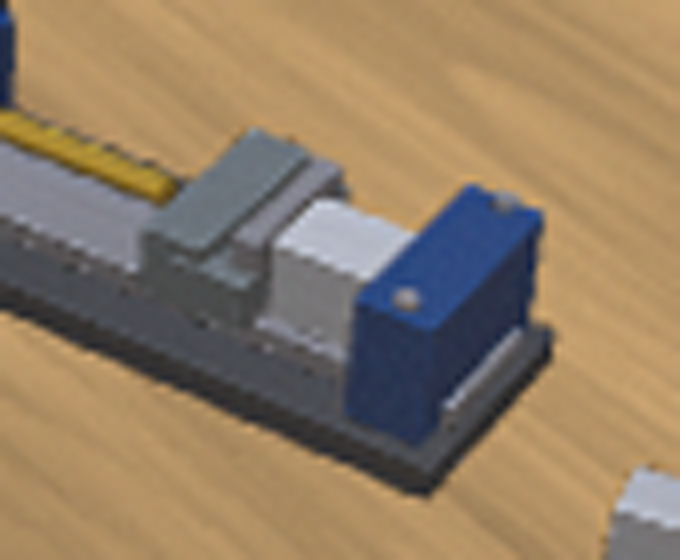

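```bash
cat > jaw.py <<'E'
# carriage displacement between enlarged scene crops by sub-pixel template match of carriage
import sys; from h import *
a=cv2.imread(f"pics/ls{sys.argv[1]}.png"); b=cv2.imread(f"pics/ls{sys.argv[2]}.png")
x0=int(sys.argv[3]) if len(sys.argv)>3 else 0
s=cam("scene");C=np.array([.5315,-.1955]);g=np.radians(109.4);ey=np.array([np.cos(g),np.sin(g)])
f=lambda x,y,z:((onz(s,260+(x+.5)/8-.5,170+(y+.5)/8-.5,z)[:2]-C)@ey)
for n,(x,y,w,h),z in (("carriage",(125+x0,115,125,145),.073),("block",(265+x0,185,80,110),.07)):
    t=a[y:y+h,x:x+w]; r=cv2.matchTemplate(b[y-16:y+h+40,x-30:x+w+70],t,cv2.TM_CCOEFF_NORMED); _,v,_,m=cv2.minMaxLoc(r)
    dx,dy=m[0]-30,m[1]-16; print(n,"shift px",dx,dy,"score %.3f"%v,"dy mm %.1f"%(1e3*(f(x+w/2+dx,y+h/2+dy,z)-f(x+w/2,y+h/2,z))))
E
for i in 1 2 3; do python3 jaw.py 0 $i; done
```

```text
carriage shift px 1 0 score 0.990 dy mm 0.3
block shift px 0 0 score 0.996 dy mm 0.0
carriage shift px 6 2 score 0.971 dy mm 2.8
block shift px 6 2 score 0.967 dy mm 2.7
carriage shift px 11 5 score 0.948 dy mm 5.6
block shift px 11 5 score 0.962 dy mm 5.3
```

The carriage has moved 5.6 mm and the block is moving with it, so the jaw is now pushing it. Next come smaller steps: 30°.

Call:
apply_moves(
  moves=[
    [[0.25,0.17,0],0,0],
    [[0.48,0.36,0],0,0],
    [[0.71,0.56,0],0,0],
    [[0.92,0.78,0],0,0],
    [[1.12,1.0,0],0,0],
    [[1.31,1.24,0],0,0],
    [[1.49,1.49,0],0,0],
    [[1.64,1.75,0],0,0],
    [[1.79,2.01,0],0,0],
    [[1.79,2.01,0],0,0],
  ],
)

```text
clock: 7.95
tcp_pos: [0.5733, -0.2282, 0.1272]
orientation: [-0.003, 0.828, -0.56, 0.001]
wrist_force: [5.3, 6.4, 4.1]
finger_gap: 0.0204
```

```bash
python3 fs.py; python3 look.py 4; python3 jaw.py 0 4; python3 arc.py -41.6 -61.6 8 -68.2
```

```text
t 7.95 tcp [ 0.5733 -0.2282  0.1272] th 322.0 r 0.0530 Ft(ccw+) 8.3 Fr(out+) 0.2 Fz 4.1 yaw -68.1 j [-0.51  0.44 -0.03  1.1   0.01  2.25]
carriage shift px 14 6 score 0.932 dy mm 6.9
block shift px 14 6 score 0.963 dy mm 6.7
[[0.10, 0.21, 0], 0, 0], [[0.19, 0.41, 0], 0, 0], [[0.26, 0.63, 0], 0, 0], [[0.33, 0.84, 0], 0, 0], [[0.39, 1.06, 0], 0, 0], [[0.44, 1.28, 0], 0, 0], [[0.48, 1.51, 0], 0, 0], [[0.52, 1.73, 0], 0, 0], [[0.52, 1.73, 0], 0, 0], [[0.52, 1.73, 0], 0, 0]
```

Ft rose from 4.5 to 8.3 N, which could be the start of the nip. I'll step 8° only.

```bash
python3 arc.py -41.6 -49.6 5 -68.2
```

```text
[[0.06, 0.13, 0], 0, 0], [[0.12, 0.26, 0], 0, 0], [[0.18, 0.40, 0], 0, 0], [[0.23, 0.53, 0], 0, 0], [[0.28, 0.67, 0], 0, 0], [[0.28, 0.67, 0], 0, 0], [[0.28, 0.67, 0], 0, 0], [[0.28, 0.67, 0], 0, 0], [[0.28, 0.67, 0], 0, 0], [[0.28, 0.67, 0], 0, 0]
```

Call:
apply_moves(
  moves=[
    [[0.06,0.13,0],0,0],
    [[0.12,0.26,0],0,0],
    [[0.18,0.4,0],0,0],
    [[0.23,0.53,0],0,0],
    [[0.28,0.67,0],0,0],
    [[0.28,0.67,0],0,0],
    [[0.28,0.67,0],0,0],
    [[0.28,0.67,0],0,0],
    [[0.28,0.67,0],0,0],
    [[0.28,0.67,0],0,0],
  ],
)

```text
clock: 9.3
tcp_pos: [0.5696, -0.2322, 0.1273]
orientation: [-0.004, 0.829, -0.56, 0.002]
wrist_force: [9.0, 9.0, 3.6]
finger_gap: 0.0208
```

```bash
python3 fs.py; python3 look.py 5; python3 jaw.py 0 5; python3 arc.py -49.6 -54.6 4 -68.2
```

```text
t 9.3 tcp [ 0.5696 -0.2322  0.1273] th 316.0 r 0.0529 Ft(ccw+) 12.7 Fr(out+) 0.2 Fz 3.6 yaw -68.1 j [-0.52  0.43 -0.04  1.1   0.01  2.24]
carriage shift px 15 6 score 0.934 dy mm 7.3
block shift px 14 6 score 0.962 dy mm 6.7
[[0.04, 0.11, 0], 0, 0], [[0.07, 0.22, 0], 0, 0], [[0.10, 0.33, 0], 0, 0], [[0.13, 0.44, 0], 0, 0], [[0.13, 0.44, 0], 0, 0], [[0.13, 0.44, 0], 0, 0], [[0.13, 0.44, 0], 0, 0], [[0.13, 0.44, 0], 0, 0], [[0.13, 0.44, 0], 0, 0], [[0.13, 0.44, 0], 0, 0]
```

Ft = 12.7 N means roughly 115–160 N of squeeze, firm and well below 300 N, held for over 0.5 s. The 6° of wheel (0.27 mm) for +4.4 N fits the stated stiffness. The nip is done, so now I go counter-clockwise.

```bash
python3 arc.py -49.6 10.4 9 -68.2; python3 arc.py 10.4 70.4 9 -68.2; python3 arc.py 70.4 100.4 8 -68.2
```

```text
[[-0.23, -0.56, 0], 0, 0], [[-0.52, -1.09, 0], 0, 0], [[-0.86, -1.59, 0], 0, 0], [[-1.27, -2.04, 0], 0, 0], [[-1.72, -2.44, 0], 0, 0], [[-2.22, -2.78, 0], 0, 0], [[-2.75, -3.06, 0], 0, 0], [[-3.32, -3.29, 0], 0, 0], [[-3.90, -3.44, 0], 0, 0], [[-3.90, -3.44, 0], 0, 0]
[[-0.60, -0.08, 0], 0, 0], [[-1.20, -0.10, 0], 0, 0], [[-1.81, -0.04, 0], 0, 0], [[-2.40, 0.08, 0], 0, 0], [[-2.97, 0.27, 0], 0, 0], [[-3.52, 0.53, 0], 0, 0], [[-4.03, 0.85, 0], 0, 0], [[-4.50, 1.23, 0], 0, 0], [[-4.93, 1.66, 0], 0, 0], [[-4.93, 1.66, 0], 0, 0]
[[-0.22, 0.26, 0], 0, 0], [[-0.42, 0.54, 0], 0, 0], [[-0.60, 0.83, 0], 0, 0], [[-0.76, 1.13, 0], 0, 0], [[-0.90, 1.44, 0], 0, 0], [[-1.02, 1.75, 0], 0, 0], [[-1.12, 2.08, 0], 0, 0], [[-1.20, 2.41, 0], 0, 0], [[-1.20, 2.41, 0], 0, 0], [[-1.20, 2.41, 0], 0, 0]
```

Call:
apply_moves(
  moves=[
    [[-0.23,-0.56,0],0,0],
    [[-0.52,-1.09,0],0,0],
    [[-0.86,-1.59,0],0,0],
    [[-1.27,-2.04,0],0,0],
    [[-1.72,-2.44,0],0,0],
    [[-2.22,-2.78,0],0,0],
    [[-2.75,-3.06,0],0,0],
    [[-3.32,-3.29,0],0,0],
    [[-3.9,-3.44,0],0,0],
    [[-3.9,-3.44,0],0,0],
  ],
)

```text
clock: 10.65
tcp_pos: [0.5839, -0.1859, 0.127]
orientation: [-0.0, 0.828, -0.561, 0.001]
wrist_force: [0.8, 0.6, 6.5]
finger_gap: 0.0206
```

```bash
python3 fs.py; python3 look.py 6; python3 jaw.py 5 6 15
```

```text
t 10.65 tcp [ 0.5839 -0.1859  0.127 ] th 10.4 r 0.0533 Ft(ccw+) 0.5 Fr(out+) 0.9 Fz 6.5 yaw -68.2 j [-0.44  0.43 -0.04  1.1   0.    2.32]
carriage shift px 0 0 score 0.999 dy mm 0.0
block shift px 0 0 score 0.999 dy mm 0.0
```

Still in the slack, with no carriage motion. Continuing.

Call:
apply_moves(
  moves=[
    [[-0.6,-0.08,0],0,0],
    [[-1.2,-0.1,0],0,0],
    [[-1.81,-0.04,0],0,0],
    [[-2.4,0.08,0],0,0],
    [[-2.97,0.27,0],0,0],
    [[-3.52,0.53,0],0,0],
    [[-4.03,0.85,0],0,0],
    [[-4.5,1.23,0],0,0],
    [[-4.93,1.66,0],0,0],
    [[-4.93,1.66,0],0,0],
  ],
)

```text
clock: 12.0
tcp_pos: [0.5497, -0.1463, 0.1269]
orientation: [-0.0, 0.828, -0.561, 0.0]
wrist_force: [0.5, 1.5, 6.7]
finger_gap: 0.0206
```

```bash
python3 fs.py; python3 look.py 7; python3 jaw.py 5 7 15
```

```text
t 12.0 tcp [ 0.5497 -0.1463  0.1269] th 69.8 r 0.0525 Ft(ccw+) 0.1 Fr(out+) 1.5 Fz 6.7 yaw -68.2 j [-0.4   0.35 -0.16  1.06 -0.    2.36]
carriage shift px 0 0 score 0.999 dy mm 0.0
block shift px 0 0 score 0.999 dy mm 0.0
```

Still slack after 120°. I'll take the next 30° step.

Call:
apply_moves(
  moves=[
    [[-0.22,0.26,0],0,0],
    [[-0.42,0.54,0],0,0],
    [[-0.6,0.83,0],0,0],
    [[-0.76,1.13,0],0,0],
    [[-0.9,1.44,0],0,0],
    [[-1.02,1.75,0],0,0],
    [[-1.12,2.08,0],0,0],
    [[-1.2,2.41,0],0,0],
    [[-1.2,2.41,0],0,0],
    [[-1.2,2.41,0],0,0],
  ],
)

```text
clock: 13.35
tcp_pos: [0.5246, -0.1442, 0.1271]
orientation: [-0.001, 0.828, -0.561, 0.002]
wrist_force: [5.2, 2.6, 5.0]
finger_gap: 0.0205
```

```bash
python3 fs.py; python3 arc.py 100.4 130.4 8 -68.2;python3 arc.py 130.4 160.4 8 -68.2
```

```text
t 13.35 tcp [ 0.5246 -0.1442  0.1271] th 97.7 r 0.0518 Ft(ccw+) -5.5 Fr(out+) 1.8 Fz 5.0 yaw -68.2 j [-0.42  0.3  -0.23  1.03  0.    2.34]
[[-0.06, 0.34, 0], 0, 0], [[-0.09, 0.67, 0], 0, 0], [[-0.10, 1.01, 0], 0, 0], [[-0.09, 1.35, 0], 0, 0], [[-0.06, 1.69, 0], 0, 0], [[-0.01, 2.03, 0], 0, 0], [[0.07, 2.36, 0], 0, 0], [[0.17, 2.69, 0], 0, 0], [[0.17, 2.69, 0], 0, 0], [[0.17, 2.69, 0], 0, 0]
[[0.12, 0.32, 0], 0, 0], [[0.26, 0.63, 0], 0, 0], [[0.42, 0.93, 0], 0, 0], [[0.60, 1.22, 0], 0, 0], [[0.79, 1.50, 0], 0, 0], [[1.01, 1.76, 0], 0, 0], [[1.24, 2.01, 0], 0, 0], [[1.49, 2.24, 0], 0, 0], [[1.49, 2.24, 0], 0, 0], [[1.49, 2.24, 0], 0, 0]
```

```bash
python3 look.py 8; python3 jaw.py 5 8 15; python3 fs.py
```

```text
carriage shift px -1 0 score 0.990 dy mm -0.3
block shift px 0 0 score 0.996 dy mm 0.0
t 13.45 tcp [ 0.5247 -0.1442  0.1271] th 97.6 r 0.0518 Ft(ccw+) -5.9 Fr(out+) 1.5 Fz 5.0 yaw -68.2 j [-0.42  0.3  -0.23  1.03  0.    2.34]
```

The screw has just started to move: Ft is -5.5 N and the carriage is back about 0.3 mm, so onset is near 90°. I'll back off further and use the image shifts to fix the onset.

```bash
for a in 100.4 160.4 220.4 280.4 340.4; do python3 - $a <<'E'
import sys,subprocess; a=float(sys.argv[1]); print(a,a+60); print(subprocess.run(["python3","arc.py",str(a),str(a+60),"9","-68.2"],capture_output=True,text=True).stdout)
E
done
```

```text
100.4 160.4
[[-0.08, 0.60, 0], 0, 0], [[-0.10, 1.20, 0], 0, 0], [[-0.04, 1.81, 0], 0, 0], [[0.08, 2.40, 0], 0, 0], [[0.27, 2.97, 0], 0, 0], [[0.53, 3.52, 0], 0, 0], [[0.85, 4.03, 0], 0, 0], [[1.23, 4.50, 0], 0, 0], [[1.66, 4.93, 0], 0, 0], [[1.66, 4.93, 0], 0, 0]

160.4 220.4
[[0.48, 0.37, 0], 0, 0], [[0.99, 0.69, 0], 0, 0], [[1.54, 0.94, 0], 0, 0], [[2.12, 1.13, 0], 0, 0], [[2.71, 1.25, 0], 0, 0], [[3.31, 1.30, 0], 0, 0], [[3.92, 1.28, 0], 0, 0], [[4.51, 1.19, 0], 0, 0], [[5.10, 1.03, 0], 0, 0], [[5.10, 1.03, 0], 0, 0]

220.4 280.4
[[0.56, -0.23, 0], 0, 0], [[1.09, -0.52, 0], 0, 0], [[1.59, -0.86, 0], 0, 0], [[2.04, -1.27, 0], 0, 0], [[2.44, -1.72, 0], 0, 0], [[2.78, -2.22, 0], 0, 0], [[3.06, -2.75, 0], 0, 0], [[3.29, -3.32, 0], 0, 0], [[3.44, -3.90, 0], 0, 0], [[3.44, -3.90, 0], 0, 0]

280.4 340.4
[[0.08, -0.60, 0], 0, 0], [[0.10, -1.20, 0], 0, 0], [[0.04, -1.81, 0], 0, 0], [[-0.08, -2.40, 0], 0, 0], [[-0.27, -2.97, 0], 0, 0], [[-0.53, -3.52, 0], 0, 0], [[-0.85, -4.03, 0], 0, 0], [[-1.23, -4.50, 0], 0, 0], [[-1.66, -4.93, 0], 0, 0], [[-1.66, -4.93, 0], 0, 0]

340.4 400.4
[[-0.48, -0.37, 0], 0, 0], [[-0.99, -0.69, 0], 0, 0], [[-1.54, -0.94, 0], 0, 0], [[-2.12, -1.13, 0], 0, 0], [[-2.71, -1.25, 0], 0, 0], [[-3.31, -1.30, 0], 0, 0], [[-3.92, -1.28, 0], 0, 0], [[-4.51, -1.19, 0], 0, 0], [[-5.10, -1.03, 0], 0, 0], [[-5.10, -1.03, 0], 0, 0]
```

Call:
apply_moves(
  moves=[
    [[-0.08,0.6,0],0,0],
    [[-0.1,1.2,0],0,0],
    [[-0.04,1.81,0],0,0],
    [[0.08,2.4,0],0,0],
    [[0.27,2.97,0],0,0],
    [[0.53,3.52,0],0,0],
    [[0.85,4.03,0],0,0],
    [[1.23,4.5,0],0,0],
    [[1.66,4.93,0],0,0],
    [[1.66,4.93,0],0,0],
  ],
)

```text
clock: 14.7
tcp_pos: [0.4835, -0.1771, 0.1267]
orientation: [-0.001, 0.828, -0.561, 0.0]
wrist_force: [1.9, 4.0, 6.7]
finger_gap: 0.02
```

```bash
python3 fs.py; python3 look.py 9; python3 jaw.py 5 9 15
```

```text
t 14.7 tcp [ 0.4835 -0.1771  0.1267] th 159.0 r 0.0514 Ft(ccw+) -4.5 Fr(out+) -0.3 Fz 6.7 yaw -68.2 j [-0.51  0.25 -0.3   1.02  0.    2.25]
carriage shift px -6 -2 score 0.970 dy mm -2.8
block shift px -2 0 score 0.958 dy mm -0.7
```

Call:
apply_moves(
  moves=[
    [[0.48,0.37,0],0,0],
    [[0.99,0.69,0],0,0],
    [[1.54,0.94,0],0,0],
    [[2.12,1.13,0],0,0],
    [[2.71,1.25,0],0,0],
    [[3.31,1.3,0],0,0],
    [[3.92,1.28,0],0,0],
    [[4.51,1.19,0],0,0],
    [[5.1,1.03,0],0,0],
    [[5.1,1.03,0],0,0],
  ],
)

```text
clock: 16.05
tcp_pos: [0.4911, -0.228, 0.1265]
orientation: [-0.0, 0.828, -0.561, -0.002]
wrist_force: [-3.5, 3.0, 11.4]
finger_gap: 0.0203
```

```bash
python3 fs.py; python3 look.py 10; python3 jaw.py 5 10 15
```

```text
t 16.05 tcp [ 0.4911 -0.228   0.1265] th 218.8 r 0.0518 Ft(ccw+) -4.5 Fr(out+) 0.8 Fz 11.4 yaw -68.2 j [-0.58  0.31 -0.23  1.04  0.    2.18]
carriage shift px -11 -5 score 0.950 dy mm -5.6
block shift px -2 -1 score 0.918 dy mm -1.0
```

The onset solves to about 93–98° from both the force and the image shifts, so one turn ends at about 455° (tolerance ±40°). Continuing.

Call:
apply_moves(
  moves=[
    [[0.56,-0.23,0],0,0],
    [[1.09,-0.52,0],0,0],
    [[1.59,-0.86,0],0,0],
    [[2.04,-1.27,0],0,0],
    [[2.44,-1.72,0],0,0],
    [[2.78,-2.22,0],0,0],
    [[3.06,-2.75,0],0,0],
    [[3.29,-3.32,0],0,0],
    [[3.44,-3.9,0],0,0],
    [[3.44,-3.9,0],0,0],
  ],
)

```text
clock: 17.4
tcp_pos: [0.5398, -0.2474, 0.1268]
orientation: [0.002, 0.828, -0.561, -0.001]
wrist_force: [-4.7, -1.6, 9.6]
finger_gap: 0.0207
```

```bash
python3 fs.py
```

```text
t 17.4 tcp [ 0.5398 -0.2474  0.1268] th 279.1 r 0.0525 Ft(ccw+) -4.9 Fr(out+) 0.8 Fz 9.6 yaw -68.3 j [-0.56  0.4  -0.09  1.08 -0.    2.2 ]
```

Call:
apply_moves(
  moves=[
    [[0.08,-0.6,0],0,0],
    [[0.1,-1.2,0],0,0],
    [[0.04,-1.81,0],0,0],
    [[-0.08,-2.4,0],0,0],
    [[-0.27,-2.97,0],0,0],
    [[-0.53,-3.52,0],0,0],
    [[-0.85,-4.03,0],0,0],
    [[-1.23,-4.5,0],0,0],
    [[-1.66,-4.93,0],0,0],
    [[-1.66,-4.93,0],0,0],
  ],
)

```text
clock: 18.65
tcp_pos: [0.581, -0.2151, 0.127]
orientation: [0.002, 0.828, -0.561, 0.001]
wrist_force: [-0.1, -5.3, 7.2]
finger_gap: 0.0209
```

```bash
python3 fs.py; python3 look.py 12; python3 jaw.py 5 12 15; python3 arc.py 400.4 457.4 9 -68.2
```

```text
t 18.65 tcp [ 0.581  -0.2151  0.127 ] th 338.4 r 0.0533 Ft(ccw+) -5.0 Fr(out+) 1.9 Fz 7.2 yaw -68.3 j [-0.48  0.44 -0.02  1.1  -0.    2.28]
carriage shift px -23 -9 score 0.938 dy mm -11.1
block shift px -2 0 score 0.845 dy mm -0.7
[[-0.53, 0.21, 0], 0, 0], [[-1.04, 0.48, 0], 0, 0], [[-1.51, 0.81, 0], 0, 0], [[-1.95, 1.18, 0], 0, 0], [[-2.34, 1.60, 0], 0, 0], [[-2.68, 2.07, 0], 0, 0], [[-2.97, 2.56, 0], 0, 0], [[-3.20, 3.09, 0], 0, 0], [[-3.38, 3.64, 0], 0, 0], [[-3.38, 3.64, 0], 0, 0]
```

Consistent so far (240° gives about 10.7 mm). Two more 60° steps take the command to 460.4°.

Call:
apply_moves(
  moves=[
    [[-0.48,-0.37,0],0,0],
    [[-0.99,-0.69,0],0,0],
    [[-1.54,-0.94,0],0,0],
    [[-2.12,-1.13,0],0,0],
    [[-2.71,-1.25,0],0,0],
    [[-3.31,-1.3,0],0,0],
    [[-3.92,-1.28,0],0,0],
    [[-4.51,-1.19,0],0,0],
    [[-5.1,-1.03,0],0,0],
    [[-5.1,-1.03,0],0,0],
  ],
)

```text
clock: 20.0
tcp_pos: [0.5734, -0.1633, 0.1272]
orientation: [0.0, 0.828, -0.561, 0.002]
wrist_force: [5.3, -3.3, 4.3]
finger_gap: 0.0203
```

```bash
python3 fs.py; python3 arc.py 400.4 460.4 9 -68.2
```

```text
t 20.0 tcp [ 0.5734 -0.1633  0.1272] th 37.6 r 0.0529 Ft(ccw+) -5.8 Fr(out+) 2.2 Fz 4.3 yaw -68.3 j [-0.41  0.4  -0.09  1.08 -0.    2.35]
[[-0.56, 0.23, 0], 0, 0], [[-1.09, 0.52, 0], 0, 0], [[-1.59, 0.86, 0], 0, 0], [[-2.04, 1.27, 0], 0, 0], [[-2.44, 1.72, 0], 0, 0], [[-2.78, 2.22, 0], 0, 0], [[-3.06, 2.75, 0], 0, 0], [[-3.29, 3.32, 0], 0, 0], [[-3.44, 3.90, 0], 0, 0], [[-3.44, 3.90, 0], 0, 0]
```

Call:
apply_moves(
  moves=[
    [[-0.56,0.23,0],0,0],
    [[-1.09,0.52,0],0,0],
    [[-1.59,0.86,0],0,0],
    [[-2.04,1.27,0],0,0],
    [[-2.44,1.72,0],0,0],
    [[-2.78,2.22,0],0,0],
    [[-3.06,2.75,0],0,0],
    [[-3.29,3.32,0],0,0],
    [[-3.44,3.9,0],0,0],
    [[-3.44,3.9,0],0,0],
  ],
)

```text
clock: 21.25
tcp_pos: [0.5243, -0.1442, 0.127]
orientation: [-0.001, 0.828, -0.561, 0.002]
wrist_force: [4.6, 2.5, 3.9]
finger_gap: 0.0203
```

```bash
python3 fs.py; python3 look.py 13; python3 jaw.py 5 13 15; python3 jaw.py 0 13; sed -i 's/x-30:x+w+70/max(0,x-70):x+w+70/; s/m\[0\]-30/m[0]-min(70,x)/' jaw.py;  python3 jaw.py 5 13 15; python3 jaw.py 12 13
```

```text
t 21.25 tcp [ 0.5243 -0.1442  0.127 ] th 98.0 r 0.0518 Ft(ccw+) -4.9 Fr(out+) 1.8 Fz 3.9 yaw -68.2 j [-0.42  0.3  -0.23  1.03  0.    2.34]
carriage shift px -30 -15 score 0.922 dy mm -15.8
block shift px -1 0 score 0.832 dy mm -0.3
carriage shift px -18 -8 score 0.964 dy mm -9.1
block shift px 12 6 score 0.843 dy mm 6.0
carriage shift px -34 -14 score 0.937 dy mm -16.8
block shift px -1 0 score 0.832 dy mm -0.3
carriage shift px -11 -5 score 0.972 dy mm -5.6
block shift px -1 0 score 0.952 dy mm -0.3
```

View pics/ls13.png

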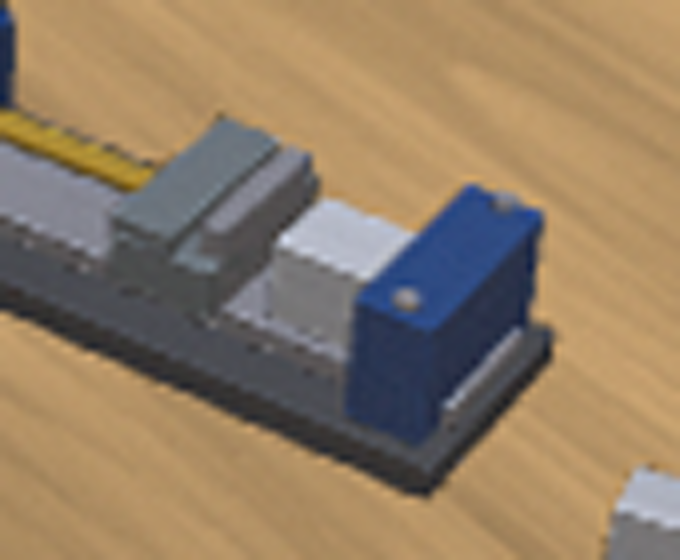

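The carriage is 16.8 mm back by image (about 16.2 mm after the 1.04 scale seen earlier). By wheel angle it is about 360° from onset. The block at (340,245) still stands at the anvil. Now I'll release by opening partway, which keeps the fingers clear of the hub, and rise straight up.

Call:
apply_moves(
  moves=[
    [[0,0,0],0,0.2],
    [[0,0,0],0,0.4],
    [[0,0,0],0,0.55],
    [[0,0,0],0,0.55],
    [[0,0,0],0,0.55],
    [[0,0,-1],0,0.55],
    [[0,0,-3],0,0.55],
    [[0,0,-6],0,0.55],
    [[0,0,-9],0,0.55],
    [[0,0,-12],0,0.55],
  ],
)

```text
clock: 22.6
tcp_pos: [0.5228, -0.1443, 0.2481]
orientation: [-0.0, 0.828, -0.561, 0.0]
wrist_force: [0.0, 0.0, -0.1]
finger_gap: 0.0466
```

```bash
python3 fs.py; python3 look.py 14; python3 jaw.py 13 14; python3 jaw.py 5 14 15
python3 - <<'E'
from workcell import env
import cv2
for n in("scene","top","wrist"): cv2.imwrite(f"pics/f_{n}.png",env.read_camera(n)["pixels"][:,:,::-1])
E
```

```text
t 22.6 tcp [ 0.5228 -0.1443  0.2481] th 99.6 r 0.0519 Ft(ccw+) -0.0 Fr(out+) 0.0 Fz -0.1 yaw -68.2 j [-0.42  0.24 -0.01  1.32 -0.    2.34]
carriage shift px 0 0 score 0.998 dy mm 0.0
block shift px 0 0 score 0.999 dy mm 0.0
carriage shift px -34 -14 score 0.937 dy mm -16.8
block shift px -1 0 score 0.830 dy mm -0.3
```

View pics/f_wrist.png

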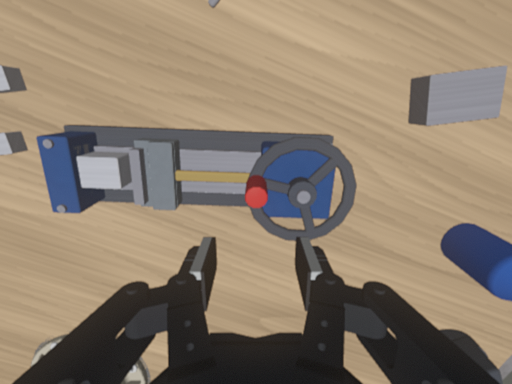

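View pics/f_scene.png

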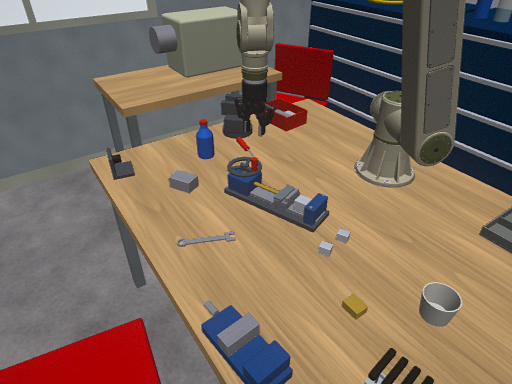

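The wheel is released and the fingers are clear of the knob at (257,192). Bystanders look unmoved in the scene view. One last absolute check of the jaw and block in the wrist view.

Run:
```python
import cv2
a=cv2.imread("pics/f_wrist.png")[115:225,30:190]; cv2.imwrite("pics/f_wc.png",cv2.resize(a,None,fx=5,fy=5,interpolation=cv2.INTER_CUBIC))
a=cv2.imread("pics/top0.png").astype(int);b=cv2.imread("pics/f_top.png").astype(int)
m=(abs(a-b).max(2)>40).astype('uint8');n,l,s,c=cv2.connectedComponentsWithStats(m)
print([list(map(int,x)) for x in s[1:] if x[4]>15])
a=cv2.imread("pics/scene0.png").astype(int);b=cv2.imread("pics/f_scene.png").astype(int)
m=(abs(a-b).max(2)>40).astype('uint8');n,l,s,c=cv2.connectedComponentsWithStats(m)
print([list(map(int,x)) for x in s[1:] if x[4]>8])
```

```text
[[283, 128, 19, 35, 285], [298, 132, 39, 50, 688], [328, 135, 6, 13, 20], [299, 156, 18, 14, 150], [213, 172, 104, 193, 7177], [263, 174, 20, 28, 86], [315, 186, 6, 14, 41], [275, 213, 237, 171, 13066], [248, 217, 7, 14, 24], [227, 241, 19, 44, 211], [455, 272, 57, 23, 367], [285, 275, 48, 62, 1814], [433, 277, 8, 8, 35], [148, 290, 82, 90, 2160], [130, 316, 62, 43, 1288], [228, 352, 12, 15, 60], [234, 355, 39, 29, 967], [140, 356, 34, 20, 250], [410, 361, 53, 23, 209], [276, 377, 6, 7, 30], [199, 381, 10, 3, 16]]
[[329, 0, 71, 157, 6012], [401, 0, 65, 166, 7179], [237, 3, 10, 15, 77], [266, 2, 13, 20, 192], [247, 11, 23, 30, 368], [237, 21, 44, 116, 1902], [271, 23, 6, 7, 13], [267, 34, 6, 9, 34], [259, 43, 11, 2, 21], [408, 99, 5, 3, 9], [235, 101, 4, 3, 9], [242, 102, 7, 3, 15], [394, 114, 4, 7, 11], [239, 116, 6, 3, 13], [246, 120, 5, 11, 31], [396, 130, 13, 12, 62], [401, 144, 8, 8, 29], [248, 149, 14, 23, 177], [231, 161, 10, 9, 48], [276, 184, 13, 11, 32], [286, 187, 16, 13, 65], [288, 205, 5, 5, 13]]
```

View pics/f_wc.png

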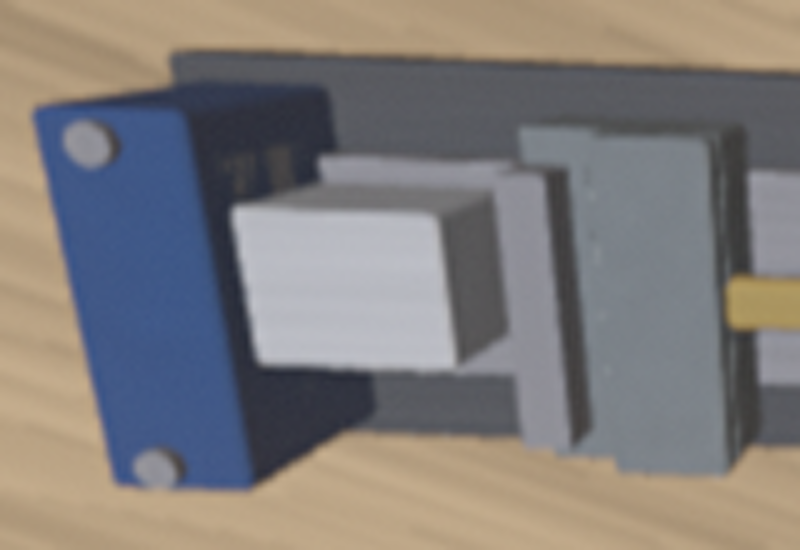

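Run:
```python
from workcell import env
from h import *
from scipy.spatial.transform import Rotation as R
s=env.get_state(); c=env.read_camera("wrist")
q=s["orientation"]; T=np.eye(4); T[:3,:3]=R.from_quat([*q[1:],q[0]]).as_matrix(); T[:3,3]=s["tcp_pos"]; T=T@np.array(c["hand_eye"])
C=np.array([.5315,-.1955]);g=np.radians(109.4);ey=np.array([np.cos(g),np.sin(g)])
f=lambda x,y,z:round(float((onz(c,30+(x+.5)/5-.5,115+(y+.5)/5-.5,z,T)[:2]-C)@ey),4)
print("anvil face",f(187,110,.08),f(250,485,.08)); print("block far",f(233,207,.07),f(258,362,.07),"near",f(440,215,.07),f(457,362,.07))
for z in(.065,.07,.073): print("jaw",z,f(497,170,z),f(520,448,z))
print("carriage back",f(710,140,.073),f(728,470,.073))
```

```text
anvil face 0.2672 0.2686
block far 0.2672 0.2678 near 0.2176 0.218
jaw 0.065 0.2049 0.207
jaw 0.07 0.2026 0.2046
jaw 0.073 0.2012 0.2032
carriage back 0.1503 0.1507
```

The wrist view reads the anvil face at 0.268 (true 0.270), so it has a bias of about -2 mm. In that view the block's far edge is at 0.2675, touching the anvil, and its length reads 49.7 mm. The jaw is at about 0.2036, or about 0.205 after the bias, inside the 0.2022–0.2058 band. Handing in.

```bash
python3 -c "
from workcell import env
print(env.hand_in()); print(env.get_state()['clock'])"
```

```text
the job is handed in; nothing more can be done
None
the job is handed in; nothing more can be done
```

The job is handed in at about 23 s on the robot's clock; no verdict was given.

- **Nip:** I wound the wheel clockwise until the lead force rose to about 12.7 N, which puts the squeeze at an estimated 115–160 N, held for over 0.5 s.
- **Back-off:** I then turned counter-clockwise through about 135–140° of slack, and the screw picked up at about 93–98°. From there I turned one full turn, ending at about 458°, let go of the knob and rose clear.

**Last checks:**
- **Jaw travel:** it stands about 16.2 mm back from the nip. The raw image shift was 16.8 mm, corrected by a scale of about 1.04 seen in earlier moves.
- **Jaw position:** the wrist view puts it at about 0.205 m after bias correction, against a target of 0.2022–0.2058 m.
- **Block:** it stands upright against the anvil; its measured edge is within 1 mm of the anvil face.
- **Robot:** the wrist force is zero.
- **Bystanders:** the scene view shows no change at any of them.

**Disagreements:**
- Absolute positions from the scene and wrist views differed by 2–5 mm, depending on the jaw-edge height assumed. I therefore relied mainly on wheel angle and relative image shifts.
- The block's image shift after the nip read -0.3 to -1.0 mm, which is within the matching noise.

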